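Find the gem cell and set it square in the light path

ROBOT

A 6-joint arm with a two-finger parallel gripper is mounted at the origin on a cart in front of the work surface, level with it; the furniture and walls round the work are solid. World frame = base frame: x ahead of the robot, y to its left, z up, the work surface at z = 0. Lengths are in m, angles in degrees, forces in N, time in s.
With the tool pointing down it reaches from about 0.325 to 1 m from the base axis. Payload 5.1 kg.
Tool frame: the origin (TCP) lies at the very end of the fingers, on their centre line; the grasp point (between the pads) lies 19 mm behind it (grip_point_offset is the z of the grasp point in the tool frame, in m); z points along the fingers, y is the line along which they close (so a half turn about z gives the same grasp; the last joint's range is limited). The gripper opens to 85 mm and grips with 20 to 120 N. Pads are 22 mm wide; open, the fingers measure 114 mm over their backs; the gripper's body (76 mm by 85 mm) begins 54 mm behind the grasp point. The pads swing forward as they close: fully open they stand 13 mm farther back than shut.
Start: joints at [-69.305, 7.093, 94.555, -0, 78.352, -4.733], TCP at [0.279, -0.587, 0.204] pointing down, gripper open.
Joint ranges: [-149.61, 149.61], [-58.7, 133.49], [1.44, 155.28], [-77.14, 257.14], [18.33, 153.61], [-166.67, 166.67]. Speed limits (degrees/s): [147.25, 147.25, 180, 180, 180, 180].

INTERFACE

Orientations are given as a 3x3 rotation matrix whose columns are the frame's x, y, z axes.
In Python, from plant import * gives the robot as it stands. The module is installed in compiled form; this text tells all that it offers.
- The arm moves only by the shell command python3 -m jog 'ROWS' [OPENING]. ROWS is JSON, a list of rows, each an object with "dp": the shift along the tool's x, y, z in cm, a list of three; "twist": the turn about the tool's z in degrees. In form: [{"dp": [x, y, z], "twist": twist}, ...]. A call has 1 to 12 rows; each row is the pose to reach, as a shift and turn from the pose commanded when the call began, along the tool's axes at that moment; what a row does not reach only later rows make up. A row lasts 1/10 s, in which the tool goes at most 50 mm and 8.59 degrees, less where a joint would pass 70% of its speed; a pose out of reach is approached as far as the arm can. A call with a gripper value outside its range is refused whole. OPENING is the opening, from 0 (shut) to 1 (fully open), set as the call begins (- or left out, the last holds). The fingers move at their own pace and stop on an object; the grip force is fixed at half the most. Time passes only in rows, so rows that repeat a pose let the fingers close. It gives the time, the measured TCP pose, the force, the opening and the grip force at its end, in the units of the state.
- read_state(): the state, without advancing time (a new reading comes with each control period).
- grab_frame(name): name is "scene" or "top" or "wrist"; returns a dict with "frame" (420x560x3 uint8, red, green, blue), "depth" (420x560 float32, m along the optical axis (not along the pixel's ray), 0 where there is no reading), "K" (3x3 intrinsics, pixels), "dist" ([k1, k2, p1, p2, k3] as OpenCV has them; the pictures are not rectified), "R" (3x3) and "t" (3): a world point X has camera coordinates R X + t. Camera axes: x right, y down, z forward; pixel columns grow to the right and rows downward; lengths in m; the calibration is good to about 2 mm. A picture is of the moment at which its call begins.
- close_job(): hands the job in; it is judged then, once.
Trained networks look in a picture, given as the dict that the camera call returned (one of the last four; its "shot" number tells which), for a name from the list of things; names that differ only in an ending like _2 or _b are one class to them, and where a whole thing is asked for, a point or a joint stands for the part that bears it (a point fixed in the world has none). Each returns a list of dicts, best first, with "conf" (0 to 1); they miss things now and then, are a little off and sometimes report something else, mostly with a low value. They report only what shows in the picture. A call takes as long as a camera call. They do not tell look-alikes from the thing itself.
- masks_of(query, picture): "pixels" (420x560 bool, what is visible of it) and "bbox" ([left, top, right, bottom] in pixels, round what is visible of it).
- pinpoint(query, picture): "location" ([row, column] in pixels: a listed point, or the origin of a listed thing).
The state is a dict: "time": time; "joint_pos": joint angles; "joint_velocities": joint speeds; "joint_efforts": joint torques, N m; "tcp_pos": TCP position; "ee_rot": TCP orientation; "force": force on the tool from outside, world axes, zero at the start; "moment": the same for the moment, N m; "opening": opening from 0.0 (shut) to 1.0 (fully open); "gripper_force": force on a finger pad.
Only numpy, scipy, OpenCV 4.12 (cv2) and the standard library are available. Lean on these libraries where they do the work, as an engineer would, in place of code of your own. Each camera call takes 0.05 s, during which the arm holds its last target. There are 200 camera calls.

TASK

One of the three blue-covered pots hides the gem cell, a small square upright cell with two clear faces and two white ones. Lift covers until you find it, leaving each cover standing right way up on the worktop or back on its pot; then put the cell upright and fully down in the square socket of the little turntable on the light bench, and turn it there until its clear faces look straight at the lamp and at the viewer. The socket has been left twisted well off square, so feel for it gently without forcing or tipping over the cell, and leave the leather roll, the ring cone and the loupe where they are.

Things in the scene. Friction and masses are not known exactly. Their poses are not given: they have to be found in the camera images.
- light_bench: fixed light bench: dark steel bed 64 x 200 x 10 mm; aluminium lamp tube (yellow lens) at its +y end, dark viewer tube at its -y end, tubes about 30 mm thick, axis 42 mm above the worktop, inner ends 48 mm from the middle, tops at 58 mm. Light path: along its y axis. A round turntable with a square socket sits in the middle. Origin: centre of underside; z up.
- light_mid (a point): point on the light path, 42 mm above the worktop, over the turntable's centre; axes of the light bench. The aluminium turntable below (56 mm across, top at 24 mm) turns both ways about the vertical, stiffly (0.1 N m), and stays where left. A cell resting lightly on top does not drag it; a cell seated in its socket turns it.
- socket (a point): centre of the socket's mouth, 24 mm above the worktop; axes of the light bench, NOT of the twisted socket. Socket 22.5 mm square, 12 mm deep, 2.5 mm chamfer at its mouth: the 20 mm cell drops in when centred and within about 5 degrees of any of its four square positions. At the start its sides stand 20 to 70 degrees off the light path; no reading gives this angle: see it or feel for it.
- cell: loose gem cell (about 50 g), upright square box 20 x 20 x 45 mm high, black cap, red stone inside. Clear glass faces look along its +x and -x, white walls along +y and -y; grip it across either pair. Origin: centre of its underside; z up. It stands under one of the covers, on the pot's floor 4 mm above the worktop, within 6 mm of the middle, at any angle.
- pot_1: fixed shallow round grey tub, 68 mm across, rim 14 mm high, 4 mm wall and 4 mm floor. Origin: centre of its underside, on the worktop; z up. Three identical pots; exactly one holds the gem cell, and each stands under its own cover.
- pot_2: fixed shallow round grey tub, 68 mm across, rim 14 mm high, 4 mm wall and 4 mm floor. Origin: centre of its underside, on the worktop; z up. Three identical pots; exactly one holds the gem cell, and each stands under its own cover.
- pot_3: fixed shallow round grey tub, 68 mm across, rim 14 mm high, 4 mm wall and 4 mm floor. Origin: centre of its underside, on the worktop; z up. Three identical pots; exactly one holds the gem cell, and each stands under its own cover.
- cover_1: loose tall blue cover (80 g) that stands inside pot 1's rim on the pot's floor and lifts straight off: 56 mm across, 50 mm high, hollow, open below, with a black round knob on top, 16 mm across and 20 mm high, so 70 mm in all. Origin: centre of its lower rim; z up.
- cover_2: loose tall blue cover (80 g) that stands inside pot 2's rim on the pot's floor and lifts straight off: 56 mm across, 50 mm high, hollow, open below, with a black round knob on top, 16 mm across and 20 mm high, so 70 mm in all. Origin: centre of its lower rim; z up.
- cover_3: loose tall blue cover (80 g) that stands inside pot 3's rim on the pot's floor and lifts straight off: 56 mm across, 50 mm high, hollow, open below, with a black round knob on top, 16 mm across and 20 mm high, so 70 mm in all. Origin: centre of its lower rim; z up.
- leather_roll: brown leather ring, 43 x 38 x 34 mm, loose bystander. Origin: centre of its underside.
- ring_cone: black ring cone, 40 mm across and 56 mm high, loose bystander. Origin: centre of its underside.
- loupe: small folding loupe, 25 x 30 x 13 mm, loose bystander. Origin: centre of its underside.
Things that resemble listed ones, but are neither listed nor needed, are in the scene too. What is shaped like the cover_1 but pink or yellow is not meant.

How it is judged:
By the outcome, as a careful person would: the job done as asked, in the order asked, and still so for the second after the job is handed in, with the robot touching nothing.
It also fails if it takes over 72 s, if anything falls off the work surface, if the arm or the gripper's body presses on something with over 40 N, if the wrist force passes 120 N, or if a joint passes its speed limit or range.

## Working session

There is one attempt and no reset: what is moved stays moved. The work goes in short steps, Python scripts to look and compute and a shell command to move; the robot and the scene stay as the last step left them, time stands still between calls to the robot, and variables do not carry over. Pictures are saved under pics/ and viewed, at most 10 in all, crops included, and the job is handed in when it is done.

```bash
mkdir -p pics; cat > h.py <<'E'
from plant import *
import numpy as np, cv2
def world(p,uv,z=None):
    "pixel (u,v)-> world; z given: intersect plane, else depth"
    uv=np.asarray(uv,float).reshape(-1,2)
    n=cv2.undistortPoints(uv[:,None],np.array(p["K"]),np.array(p["dist"]))[:,0]
    r=np.c_[n,np.ones(len(n))]; R=np.array(p["R"]); t=np.array(p["t"])
    C=-R.T@t; d=r@R
    if z is None:
        s=p["depth"][uv[:,1].astype(int),uv[:,0].astype(int)][:,None]
    else: s=((z-C[2])/d[:,2])[:,None]
    return C+d*s
def save(p,name,box=None,f=1):
    im=p["frame"][:,:,::-1]
    if box: im=im[box[1]:box[3],box[0]:box[2]]
    cv2.imwrite("pics/"+name,cv2.resize(im,None,fx=f,fy=f,interpolation=cv2.INTER_CUBIC))
E
python3 - <<'E'
from h import *
a=grab_frame("top"); b=grab_frame("scene")
save(a,"top.png"); save(b,"scene.png")
for n in ["light_bench","cover_1","pot_1","leather_roll","ring_cone","loupe","socket"]:
    for d in pinpoint(n,a)[:4]:
        v,u=d["location"]; print(n,round(d["conf"],2),int(u),int(v),world(a,[u,v],0.024 if n=="socket" else 0.)[0].round(3),world(a,[u,v])[0].round(3))
s=read_state();print(s["time"],np.round(s["ee_rot"],3).tolist())
E
```

```text
light_bench 0.74 298 255 [ 0.474 -0.223  0.   ] [ 0.479 -0.221  0.074]
light_bench 0.62 179 242 [0.502 0.041 0.   ] [0.503 0.037 0.015]
cover_1 0.8 373 262 [ 0.46  -0.389  0.   ] [ 0.465 -0.378  0.057]
cover_1 0.8 252 129 [ 0.755 -0.12   0.   ] [ 0.743 -0.124  0.052]
cover_1 0.79 298 253 [ 0.479 -0.223  0.   ] [ 0.484 -0.221  0.073]
cover_1 0.78 239 287 [ 0.404 -0.094  0.   ] [ 0.411 -0.1    0.051]
pot_1 0.61 295 251 [ 0.484 -0.217  0.   ] [ 0.488 -0.216  0.064]
pot_1 0.57 327 196 [ 0.607 -0.287  0.   ] [ 0.601 -0.28   0.072]
leather_roll 0.71 239 181 [ 0.639 -0.091  0.   ] [ 0.639 -0.091  0.001]
leather_roll 0.16 369 264 [ 0.457 -0.38   0.   ] [ 0.462 -0.368  0.056]
ring_cone 0.7 406 203 [ 0.591 -0.463  0.   ] [ 0.589 -0.456  0.025]
loupe 0.59 287 209 [ 0.576 -0.198  0.   ] [ 0.575 -0.198  0.013]
socket 0.87 179 240 [0.508 0.034 0.024] [0.508 0.038 0.008]
0.45 [[0.903, 0.429, -0.0], [0.429, -0.903, 0.0], [0.0, -0.0, -1.0]]
```

View pics/top.png

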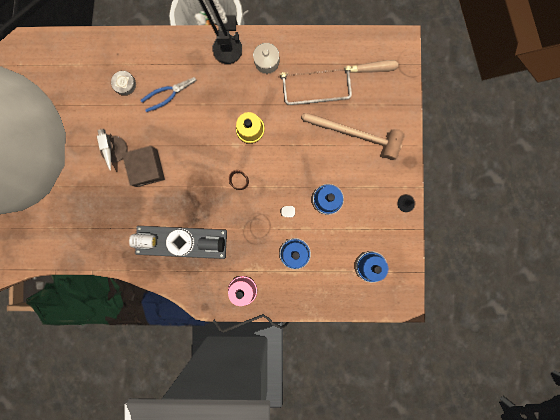

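View pics/scene.png

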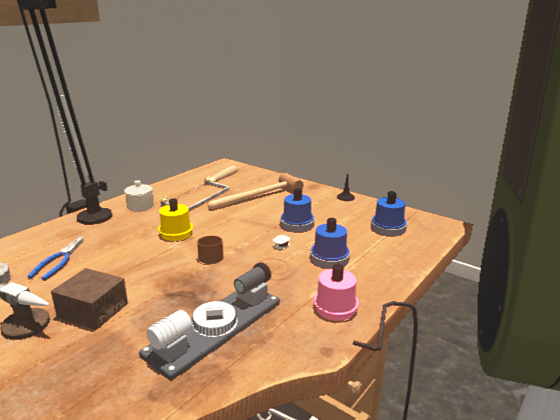

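Top view: three blue covers at (327,198), (295,253) and (372,267) match "blue". The pink (242,291) and yellow (249,127) ones are look-alikes, so I'm not using them. The turntable is at (179,242), with its socket showing as a diamond. Next I'll locate the knobs and the bench.

```bash
python3 - <<'E'
from h import *
a=grab_frame("top"); im=a["frame"].astype(int)
hsv=cv2.cvtColor(a["frame"],cv2.COLOR_RGB2HSV)
for u,v in [(327,198),(295,253),(372,267)]:
    blue=cv2.inRange(hsv,(100,120,60),(125,255,255)); blk=(hsv[:,:,2]<50).astype(np.uint8)
    w=np.zeros_like(blk); cv2.circle(w,(u,v),18,1,-1)
    ys,xs=np.nonzero(blue*w); c,r=cv2.minEnclosingCircle(np.c_[xs,ys].astype(np.float32))
    w[:]=0; cv2.circle(w,(u,v),11,1,-1); ky,kx=np.nonzero(blk*w)
    print(u,v,"body",world(a,c,.05)[0].round(4),r,"knob",len(kx),world(a,[kx.mean(),ky.mean()],.07)[0].round(4))
# bench corners
for p in [(138,228),(226,229),(226,257),(135,255)]: print(world(a,p,.01)[0].round(4))
save(a,"bench.png",(125,215,240,270),6); save(a,"blue.png",(270,170,410,290),5)
E
python3 - <<'E'
import cv2,numpy as np
a=cv2.imread('pics/bench.png');b=cv2.imread('pics/blue.png')
a=cv2.resize(a,(575,275));b=cv2.resize(b,(371,318))
o=np.zeros((595,580,3),np.uint8);o[:275,:575]=a;o[277:595,:371]=b;cv2.imwrite('pics/both.png',o)
E
```

```text
327 198 body [ 0.5972 -0.2834  0.05  ] 14.40989875793457 knob 13 [ 0.596  -0.2813  0.07  ]
295 253 body [ 0.4827 -0.214   0.05  ] 14.515417098999023 knob 6 [ 0.483  -0.2093  0.07  ]
372 267 body [ 0.4549 -0.3759  0.05  ] 15.244399070739746 knob 25 [ 0.4553 -0.3749  0.07  ]
[0.5341 0.1302 0.01  ]
[ 0.5328 -0.0641  0.01  ]
[ 0.4717 -0.0648  0.01  ]
[0.4749 0.1356 0.01  ]
```

View pics/both.png

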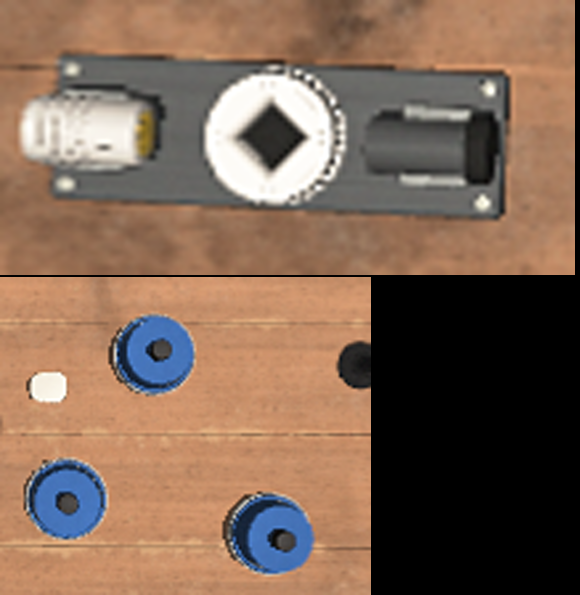

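The socket is about 45° off square. The pots are roughly A (.597,-.283), B (.483,-.213) and C (.455,-.376). I'll go over C first.

```bash
python3 -m jog '[{"dp":[8.3,-3.8,0],"twist":8},{"dp":[16.6,-7.7,0],"twist":16},{"dp":[25,-11.5,0],"twist":25.4},{"dp":[25,-11.5,1],"twist":25.4},{"dp":[25,-11.5,2],"twist":25.4},{"dp":[25,-11.5,3],"twist":25.4},{"dp":[25,-11.5,3],"twist":25.4},{"dp":[25,-11.5,3],"twist":25.4},{"dp":[25,-11.5,3],"twist":25.4},{"dp":[25,-11.5,3],"twist":25.4}]' 0.6
cat >> h.py <<'E'
def st():
    s=read_state(); R=np.array(s["ee_rot"]); print("t",round(s["time"],2),"tcp",np.round(s["tcp_pos"],4),"yaw_x",round(np.degrees(np.arctan2(R[1,0],R[0,0])),2),"F",np.round(s["force"],1),"M",np.round(s["moment"],2),"open",round(s["opening"],3),"g",round(s["gripper_force"],1)); return s
E
python3 - <<'E'
from h import *
s=st(); w=grab_frame("wrist"); save(w,"w1.png")
for n in ["cover_1","pot_1"]:
    for d in pinpoint(n,w)[:3]:
        v,u=d["location"]; print(n,round(d["conf"],2),int(u),int(v),world(w,[u,v],.004)[0].round(4))
    for d in masks_of(n,w)[:3]: print(n,d["bbox"])
E
```

```text
time: 1.5
tcp_pos: [0.4551, -0.3773, 0.1745]
ee_rot: [[1.0, -0.001, 0.001], [-0.001, -1.0, -0.001], [0.001, 0.001, -1.0]]
force: [1.2, 0.5, -0.1]
opening: 0.598
gripper_force: 0.0
t 1.5 tcp [ 0.4551 -0.3773  0.1745] yaw_x -0.08 F [ 1.2  0.5 -0.1] M [-0.    0.    0.01] open 0.598 g 0.0
cover_1 0.94 281 182 [ 0.4551 -0.3765  0.004 ]
cover_1 0.81 170 10 [ 0.6003 -0.2845  0.004 ]
cover_1 0.69 102 155 [ 0.4805 -0.212   0.004 ]
cover_1 [116.4, 0.0, 208.9, 50.5]
cover_1 [250.2, 153.3, 316.9, 227.1]
cover_1 [1.1, 208.8, 27.3, 271.6]
pot_1 [144.2, 0.2, 209.2, 54.1]
pot_1 [74.1, 120.6, 137.8, 192.1]
pot_1 [265.7, 147.6, 309.1, 163.8]
```

View pics/w1.png

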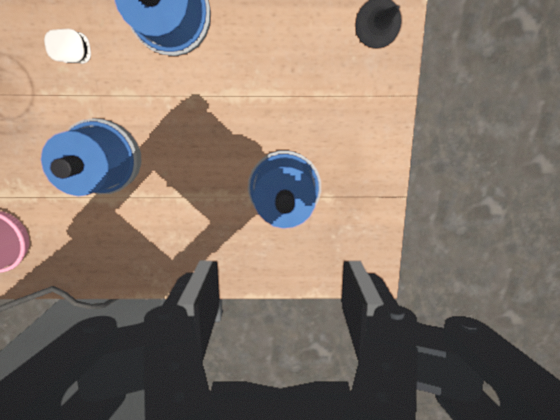

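The wrist view shows the C knob at (285,200), right under the TCP. I'll descend, close and lift.

```bash
python3 -m jog '[{"dp":[0,0,4],"twist":0},{"dp":[0,0,8],"twist":0},{"dp":[0,0,11.6],"twist":0},{"dp":[0,0,11.6],"twist":0},{"dp":[0,0,11.6],"twist":0}]' 0.6;  python3 -m jog '[{"dp":[0,0,0],"twist":0},{"dp":[0,0,0],"twist":0},{"dp":[0,0,0],"twist":0},{"dp":[0,0,0],"twist":0},{"dp":[0,0,0],"twist":0},{"dp":[0,0,0],"twist":0}]' 0; python3 -m jog '[{"dp":[0,0,-3],"twist":0},{"dp":[0,0,-6],"twist":0},{"dp":[0,0,-9],"twist":0},{"dp":[0,0,-9],"twist":0},{"dp":[0,0,-9],"twist":0}]'
python3 - <<'E'
from h import *
a=grab_frame("scene"); save(a,"s2.png",(250,120,470,300),3.3)
for n in ["cell","cover_1","pot_1"]:
    for d in masks_of(n,a)[:5]: print(n,round(d["conf"],2),d["bbox"])
E
```

```text
time: 2.25
tcp_pos: [0.4553, -0.3758, 0.0576]
ee_rot: [[1.0, 0.0, -0.001], [0.0, -1.0, 0.001], [-0.001, -0.001, -1.0]]
force: [0.9, -0.1, 0.4]
opening: 0.599
gripper_force: 0.0
time: 2.85
tcp_pos: [0.4555, -0.3759, 0.0577]
ee_rot: [[1.0, 0.0, 0.0], [0.0, -1.0, -0.0], [0.0, 0.0, -1.0]]
force: [-1.3, -0.4, -0.5]
opening: -0.0
gripper_force: 0.0
time: 3.35
tcp_pos: [0.4558, -0.3762, 0.1483]
ee_rot: [[1.0, 0.0, 0.001], [0.0, -1.0, -0.001], [0.001, 0.001, -1.0]]
force: [-0.2, 0.3, 0.1]
opening: 0.001
gripper_force: 0.0
cover_1 0.87 [313.1, 216.9, 351.2, 260.8]
cover_1 0.84 [315.3, 261.4, 355.8, 322.0]
cover_1 0.79 [282.1, 186.9, 315.5, 224.0]
cover_1 0.59 [371.8, 192.0, 407.9, 226.1]
cover_1 0.59 [156.4, 197.3, 193.5, 241.3]
pot_1 0.73 [282.9, 221.1, 313.7, 234.4]
pot_1 0.61 [371.3, 218.7, 408.5, 232.6]
pot_1 0.56 [308.8, 250.1, 351.2, 272.2]
```

View pics/s2.png

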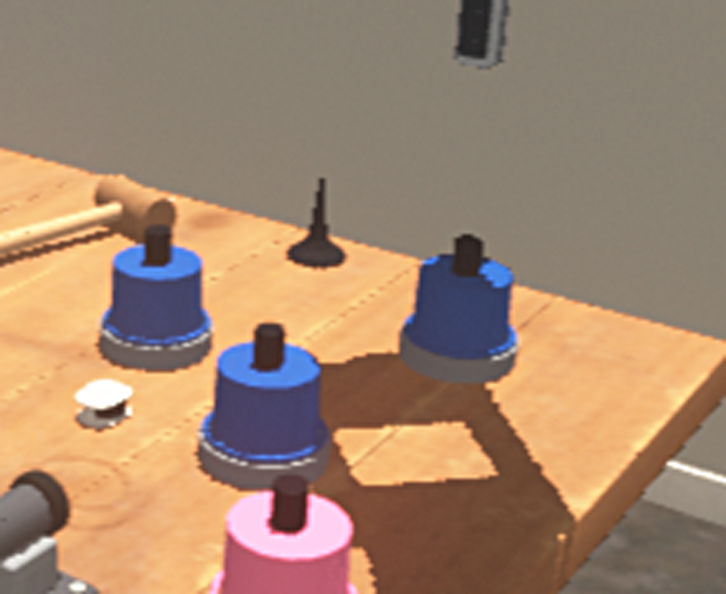

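The gripper missed: the cover is still standing in its pot. I'll re-measure the knob from the wrist using depth.

```bash
python3 - <<'E'
from h import *
st(); w=grab_frame("wrist"); save(w,"w3.png")
d=w["depth"]; vv,uu=np.mgrid[0:420,0:560]
P=world(w,np.c_[uu.ravel(),vv.ravel()]); im=w["frame"].reshape(-1,3).astype(int)
hsv=cv2.cvtColor(w["frame"],cv2.COLOR_RGB2HSV).reshape(-1,3)
for c in [(.455,-.376),(.597,-.283),(.483,-.213)]:
    near=(np.hypot(P[:,0]-c[0],P[:,1]-c[1])<.04)&(d.ravel()>0)
    b=near&(hsv[:,0]>100)&(hsv[:,0]<125)&(hsv[:,1]>120)&(P[:,2]>.045); k=near&(P[:,2]>.06)&(P[:,2]<.085)
    t=near&(P[:,2]>.066)&(P[:,2]<.085)
    for n,m in [("lid",b),("knob",k),("kt",t)]:
        if m.sum()>3: print(c,n,m.sum(),"mid",((P[m].max(0)+P[m].min(0))/2).round(4),"ext",np.ptp(P[m],0).round(4),"zmax",P[m,2].max().round(4), "px",uu.ravel()[m].mean().round(),vv.ravel()[m].mean().round())
E
```

```text
t 3.55 tcp [ 0.4546 -0.375   0.1455] yaw_x 0.03 F [-0.4 -0.5  0.8] M [-0.01  0.01 -0.01] open -0.002 g 0.0
(0.455, -0.376) lid 3146 mid [ 0.4533 -0.3796  0.0597] ext [0.0512 0.0505 0.0293] zmax 0.0744 px 288.0 203.0
(0.455, -0.376) knob 466 mid [ 0.4533 -0.3798  0.0674] ext [0.0153 0.0151 0.0146] zmax 0.0747 px 289.0 212.0
(0.455, -0.376) kt 424 mid [ 0.4533 -0.3797  0.0704] ext [0.0153 0.0147 0.0087] zmax 0.0747 px 289.0 213.0
(0.597, -0.283) lid 1596 mid [ 0.5816 -0.2862  0.0504] ext [0.0174 0.0467 0.0107] zmax 0.0558 px 146.0 11.0
(0.483, -0.213) lid 3602 mid [ 0.481  -0.2135  0.0594] ext [0.0511 0.0512 0.0287] zmax 0.0737 px 62.0 166.0
(0.483, -0.213) knob 688 mid [ 0.4804 -0.2137  0.0674] ext [0.0156 0.016  0.0147] zmax 0.0747 px 45.0 172.0
(0.483, -0.213) kt 565 mid [ 0.4804 -0.2137  0.0704] ext [0.0156 0.016  0.0087] zmax 0.0747 px 42.0 173.0
```

View pics/w3.png

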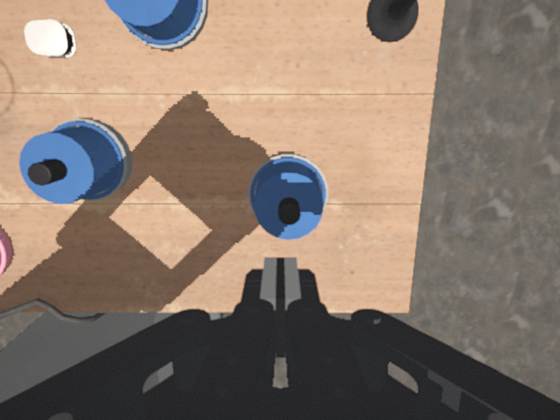

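```bash
python3 - <<'E'
from h import *
for i in range(3): s=st()
w=grab_frame("wrist"); s2=st()
for X in [s2["tcp_pos"],np.array(s2["tcp_pos"])-[0,0,.08]]:
    c=np.array(w["R"])@X+w["t"]; q=cv2.projectPoints(np.array(X)[None],cv2.Rodrigues(np.array(w["R"]))[0],np.array(w["t"]),w["K"],w["dist"])[0]; print("proj",q.ravel().round(1))
for v in (262,275,290):
  for u in (262,272,278,284,292,300): print(u,v,world(w,[u,v])[0].round(4),end=" ")
  print()
print("jp",np.round(s2["joint_pos"],2), "cam",(-np.array(w["R"]).T@w["t"]).round(3))
E
```

```text
t 3.6 tcp [ 0.4547 -0.3751  0.1457] yaw_x 0.03 F [-0.4 -0.3 -0.3] M [-0.04  0.04 -0.02] open -0.0 g 0.0
t 3.6 tcp [ 0.4547 -0.3751  0.1457] yaw_x 0.03 F [-0.4 -0.3 -0.3] M [-0.04  0.04 -0.02] open -0.0 g 0.0
t 3.6 tcp [ 0.4547 -0.3751  0.1457] yaw_x 0.03 F [-0.4 -0.3 -0.3] M [-0.04  0.04 -0.02] open -0.0 g 0.0
t 3.65 tcp [ 0.4548 -0.3752  0.146 ] yaw_x 0.03 F [-0.3 -0.3 -0.7] M [ 0.04 -0.02  0.  ] open 0.0 g 0.0
proj [283.7 252.9]
proj [282.9 208.6]
262 262 [ 0.3836 -0.3561 -0.001 ] 272 262 [ 0.4658 -0.3703  0.1812] 278 262 [ 0.4663 -0.3727  0.1823] 284 262 [ 0.4658 -0.3751  0.1812] 292 262 [ 0.4666 -0.3782  0.1828] 300 262 [ 0.3837 -0.3918 -0.001 ] 
262 275 [ 0.4664 -0.367   0.1939] 272 275 [ 0.4662 -0.3706  0.1934] 278 275 [ 0.4666 -0.3728  0.1942] 284 275 [ 0.466 -0.375  0.193] 292 275 [ 0.4661 -0.3779  0.1931] 300 275 [ 0.4624 -0.3813  0.1857] 
262 290 [ 0.4661 -0.3676  0.2045] 272 290 [ 0.4667 -0.3709  0.2055] 278 290 [ 0.4665 -0.3729  0.2052] 284 290 [ 0.4659 -0.3749  0.2041] 292 290 [ 0.4662 -0.3776  0.2046] 300 290 [ 0.4662 -0.3803  0.2045] 
jp [-44.74   2.09 105.53   0.    72.53  45.24] cam [ 0.526 -0.374  0.315]
```

```bash
python3 - <<'E'
from h import *
w=grab_frame("wrist"); 
for v in range(252,266,2): print(v,world(w,[281,v])[0].round(4))
a=grab_frame("scene"); s=st()
for v in range(130,146,2): print(v,[world(a,[u,v])[0].round(3).tolist() for u in (391,395,399)])
E
```

```text
252 [ 0.3938 -0.3741 -0.0011]
254 [ 0.3915 -0.3741 -0.0016]
256 [ 3.901e-01 -3.741e-01 -1.000e-04]
258 [ 0.4663 -0.374   0.1783]
260 [ 0.4663 -0.374   0.1804]
262 [ 0.4665 -0.374   0.1828]
264 [ 0.4664 -0.374   0.1844]
t 3.75 tcp [ 0.4551 -0.3755  0.1466] yaw_x 0.03 F [ 0.  -0.2 -0.9] M [-0.   -0.04 -0.  ] open 0.002 g 0.0
130 [[0.457, -0.36, 0.195], [0.451, -0.363, 0.195], [0.445, -0.367, 0.195]]
132 [[0.456, -0.36, 0.192], [0.449, -0.36, 0.193], [0.444, -0.365, 0.193]]
134 [[0.456, -0.359, 0.188], [0.45, -0.364, 0.188], [0.446, -0.37, 0.188]]
136 [[0.457, -0.362, 0.184], [0.449, -0.36, 0.186], [0.445, -0.368, 0.185]]
138 [[0.459, -0.369, 0.178], [0.449, -0.362, 0.182], [0.444, -0.367, 0.181]]
140 [[0.46, -0.371, 0.174], [0.451, -0.368, 0.176], [0.444, -0.37, 0.177]]
142 [[1.031, -1.677, -0.237], [1.013, -1.683, -0.235], [0.989, -1.674, -0.229]]
144 [[1.032, -1.682, -0.248], [1.009, -1.676, -0.242], [0.991, -1.68, -0.24]]
```

Both cameras put the real fingertip about 29 mm above the reported TCP z, so I'll allow for that. I'll open, shift onto the knob and descend in two stages.

```bash
python3 -m jog '[{"dp":[-0.1,0.5,0],"twist":0},{"dp":[-0.1,0.5,4],"twist":0},{"dp":[-0.1,0.5,8],"twist":0},{"dp":[-0.1,0.5,10.5],"twist":0},{"dp":[-0.1,0.5,11.6],"twist":0},{"dp":[-0.1,0.5,11.6],"twist":0}]' 0.6;  python3 -m jog '[{"dp":[0,0,0],"twist":0},{"dp":[0,0,0],"twist":0},{"dp":[0,0,0],"twist":0},{"dp":[0,0,0],"twist":0},{"dp":[0,0,0],"twist":0}]' 0
python3 - <<'E'
from h import *
st()
w=grab_frame("wrist")
P=world(w,np.c_[np.full(400,281),np.arange(400)]); 
print([(v,P[v].round(3).tolist()) for v in range(236,268,3)])
E
```

```text
time: 4.35
tcp_pos: [0.4535, -0.3801, 0.0297]
ee_rot: [[1.0, 0.0, -0.003], [0.0, -1.0, 0.002], [-0.003, -0.002, -1.0]]
force: [-0.6, 0.8, 0.2]
opening: 0.6
gripper_force: 0.0
time: 4.85
tcp_pos: [0.4557, -0.3817, 0.0337]
ee_rot: [[1.0, 0.001, 0.003], [0.001, -1.0, -0.002], [0.003, 0.002, -1.0]]
force: [0.0, 2.4, 6.5]
opening: 0.154
gripper_force: 58.8
t 4.85 tcp [ 0.4557 -0.3817  0.0337] yaw_x 0.03 F [0.  2.4 6.5] M [ 0.18  0.01 -0.07] open 0.154 g 58.8
[(236, [0.472, -0.38, 0.053]), (239, [0.471, -0.38, 0.054]), (242, [0.469, -0.38, 0.054]), (245, [0.467, -0.38, 0.053]), (248, [0.466, -0.38, 0.053]), (251, [0.465, -0.38, 0.053]), (254, [0.463, -0.38, 0.053]), (257, [0.461, -0.38, 0.052]), (260, [0.461, -0.38, 0.055]), (263, [0.461, -0.38, 0.057]), (266, [0.46, -0.38, 0.059])]
```

Gripped. I'll lift and look underneath.

```bash
cat > look.py <<'E'
from h import *
import sys
st(); a=grab_frame("scene")
for n in ["cell","cover_1"]:
    for d in masks_of(n,a)[:5]: print(n,round(d["conf"],2),np.round(d["bbox"]),d["pixels"].sum())
P=[]
# pot centre depth profile: tall thing above pot floor?
vv,uu=np.mgrid[0:420,0:560]; P=world(a,np.c_[uu.ravel(),vv.ravel()])
for c in [(.454,-.379),(.597,-.283),(.481,-.2137)]:
    m=(np.hypot(P[:,0]-c[0],P[:,1]-c[1])<.03)&(P[:,2]<.12); q=m&(P[:,2]>.018)&(P[:,2]<.058)
    print(c,"pts above rim",q.sum(),"top",P[q,2].max().round(3) if q.any() else None, "mean rgb",a["frame"].reshape(-1,3)[q].mean(0).round() if q.any() else None, "lowest of upper", P[m&(P[:,2]>.058),2].min().round(3) if (m&(P[:,2]>.058)).any() else None)
E
python3 -m jog '[{"dp":[0,0,-2],"twist":0},{"dp":[0,0,-5],"twist":0},{"dp":[0,0,-8],"twist":0},{"dp":[0,0,-8],"twist":0},{"dp":[0,0,-8],"twist":0}]'; python3 look.py
```

```text
time: 5.4
tcp_pos: [0.4547, -0.3811, 0.1122]
ee_rot: [[1.0, 0.001, 0.001], [0.001, -1.0, -0.001], [0.001, 0.001, -1.0]]
force: [-0.1, 1.0, -1.9]
opening: 0.154
gripper_force: 58.8
t 5.4 tcp [ 0.4547 -0.3811  0.1122] yaw_x 0.03 F [-0.1  1.  -1.9] M [-0.04 -0.02  0.01] open 0.154 g 58.8
cover_1 0.83 [157. 200. 193. 243.] 1119
cover_1 0.79 [311. 215. 350. 260.] 1183
cover_1 0.69 [313. 264. 358. 320.] 1913
cover_1 0.67 [282. 186. 315. 224.] 880
cover_1 0.57 [375. 154. 411. 193.] 1031
(0.454, -0.379) pts above rim 0 top None mean rgb None lowest of upper 0.083
(0.597, -0.283) pts above rim 698 top 0.057 mean rgb [ 81.  90. 138.] lowest of upper 0.058
(0.481, -0.2137) pts above rim 909 top 0.058 mean rgb [ 80.  88. 140.] lowest of upper 0.058
```

C is empty. I'll set its cover back and go to B.

```bash
python3 -m jog '[{"dp":[0,0,4],"twist":0},{"dp":[0,0,6.5],"twist":0},{"dp":[0,0,7.8],"twist":0},{"dp":[0,0,7.8],"twist":0},{"dp":[0,0,7.8],"twist":0}]'; python3 -m jog '[{"dp":[0,0,0],"twist":0},{"dp":[0,0,0],"twist":0},{"dp":[0,0,0],"twist":0},{"dp":[0,0,-3],"twist":0},{"dp":[0,0,-6],"twist":0},{"dp":[1,-5,-6],"twist":0},{"dp":[2,-10,-6],"twist":0},{"dp":[2.6,-14,-6],"twist":0},{"dp":[2.6,-16.7,-6],"twist":0},{"dp":[2.6,-16.7,-6],"twist":0},{"dp":[2.6,-16.7,-6],"twist":0}]' 0.6; python3 look.py
cat > knob.py <<'E'
from h import *
import sys
c=eval(sys.argv[1]); s=st(); w=grab_frame("wrist"); d=w["depth"]; vv,uu=np.mgrid[0:420,0:560]
P=world(w,np.c_[uu.ravel(),vv.ravel()])
t=(np.hypot(P[:,0]-c[0],P[:,1]-c[1])<.02)&(P[:,2]>.066)&(P[:,2]<.08)&(d.ravel()>0)
print("knob",t.sum(),((P[t].max(0)+P[t].min(0))/2).round(4),"ext",np.ptp(P[t],0).round(4))
E
python3 knob.py "(.4804,-.2137)"
```

```text
time: 6.05
tcp_pos: [0.4554, -0.3822, 0.0341]
ee_rot: [[1.0, 0.001, 0.002], [0.001, -1.0, -0.003], [0.002, 0.003, -1.0]]
force: [0.1, -1.4, 3.5]
opening: 0.15
gripper_force: 61.1
time: 7.15
tcp_pos: [0.4801, -0.2134, 0.0931]
ee_rot: [[1.0, 0.002, -0.001], [0.002, -1.0, -0.0], [-0.001, 0.0, -1.0]]
force: [0.7, -0.1, -0.2]
opening: 0.606
gripper_force: 0.0
t 7.15 tcp [ 0.4801 -0.2134  0.0931] yaw_x 0.1 F [ 0.7 -0.1 -0.2] M [-0.04  0.06  0.05] open 0.606 g 0.0
cell 0.7 [314. 218. 348. 262.] 1153
cell 0.35 [140. 262. 276. 376.] 6550
cover_1 0.96 [157. 198. 192. 242.] 1022
cover_1 0.84 [371. 194. 407. 227.] 920
cover_1 0.76 [313. 213. 348. 263.] 1242
cover_1 0.7 [280. 186. 312. 223.] 840
cover_1 0.31 [314. 256. 350. 270.] 221
(0.454, -0.379) pts above rim 644 top 0.058 mean rgb [ 74.  90. 141.] lowest of upper 0.059
(0.597, -0.283) pts above rim 701 top 0.058 mean rgb [ 83.  92. 140.] lowest of upper 0.058
(0.481, -0.2137) pts above rim 914 top 0.058 mean rgb [ 74.  70. 105.] lowest of upper 0.058
t 7.3 tcp [ 0.4803 -0.2148  0.0935] yaw_x -0.04 F [0.1 1.3 0.4] M [ 0.02 -0.03  0.02] open 0.599 g 0.0
knob 668 [ 0.481  -0.213   0.0707] ext [0.0152 0.0157 0.0093]
```

```bash
python3 -m jog '[{"dp":[0.1,0,3],"twist":0},{"dp":[0.1,0,5],"twist":0},{"dp":[0.1,0,6],"twist":0},{"dp":[0.1,0,6],"twist":0},{"dp":[0.1,0,6],"twist":0}]' 0.6;  python3 -m jog '[{"dp":[0,0,0],"twist":0},{"dp":[0,0,0],"twist":0},{"dp":[0,0,0],"twist":0},{"dp":[0,0,0],"twist":0},{"dp":[0,0,0],"twist":0},{"dp":[0,0,-2],"twist":0},{"dp":[0,0,-5],"twist":0},{"dp":[0,0,-8],"twist":0},{"dp":[0,0,-8],"twist":0},{"dp":[0,0,-8],"twist":0}]' 0; python3 look.py
```

```text
time: 7.85
tcp_pos: [0.4818, -0.2145, 0.0341]
ee_rot: [[1.0, -0.0, 0.001], [-0.0, -1.0, -0.0], [0.001, 0.0, -1.0]]
force: [0.5, 0.4, -0.1]
opening: 0.596
gripper_force: 0.0
time: 8.85
tcp_pos: [0.4815, -0.2137, 0.1136]
ee_rot: [[1.0, 0.001, 0.001], [0.001, -1.0, -0.0], [0.001, 0.0, -1.0]]
force: [-1.1, 0.2, -0.8]
opening: 0.152
gripper_force: 58.8
t 8.85 tcp [ 0.4815 -0.2137  0.1136] yaw_x 0.03 F [-1.1  0.2 -0.8] M [-0.02  0.01  0.06] open 0.152 g 58.8
cover_1 0.83 [313. 264. 356. 321.] 1885
cover_1 0.67 [370. 191. 408. 229.] 980
cover_1 0.67 [315. 176. 354. 224.] 1376
cover_1 0.61 [282. 186. 314. 225.] 865
cover_1 0.61 [158. 199. 194. 241.] 1062
(0.454, -0.379) pts above rim 639 top 0.058 mean rgb [ 73.  90. 142.] lowest of upper 0.058
(0.597, -0.283) pts above rim 697 top 0.058 mean rgb [ 82.  91. 140.] lowest of upper 0.058
(0.481, -0.2137) pts above rim 0 top None mean rgb None lowest of upper 0.082
```

B is empty too, so the cell is under A. I'll replace B's cover and move on to A.

```bash
python3 -m jog '[{"dp":[0,0,4],"twist":0},{"dp":[0,0,6.5],"twist":0},{"dp":[0,0,7.9],"twist":0},{"dp":[0,0,7.9],"twist":0},{"dp":[0,0,7.9],"twist":0}]'; python3 -m jog '[{"dp":[0,0,0],"twist":0},{"dp":[0,0,0],"twist":0},{"dp":[0,0,0],"twist":0},{"dp":[0,0,-3],"twist":0},{"dp":[0,0,-6],"twist":0},{"dp":[4,2.5,-6],"twist":0},{"dp":[8,5,-6],"twist":0},{"dp":[11.6,6.9,-6],"twist":0},{"dp":[11.6,6.9,-6],"twist":0},{"dp":[11.6,6.9,-6],"twist":0}]' 0.6; python3 knob.py "(.597,-.283)"
```

```text
time: 9.5
tcp_pos: [0.4859, -0.2161, 0.0378]
ee_rot: [[1.0, 0.0, 0.009], [0.0, -1.0, -0.004], [0.009, 0.004, -1.0]]
force: [5.2, -2.1, 11.7]
opening: 0.147
gripper_force: 64.5
time: 10.5
tcp_pos: [0.5967, -0.2824, 0.0925]
ee_rot: [[1.0, 0.0, -0.003], [0.0, -1.0, 0.002], [-0.003, -0.002, -1.0]]
force: [-0.8, 0.2, 0.1]
opening: 0.603
gripper_force: 0.0
t 10.5 tcp [ 0.5967 -0.2824  0.0925] yaw_x 0.02 F [-0.8  0.2  0.1] M [ 0.04 -0.    0.02] open 0.603 g 0.0
knob 673 [ 0.5999 -0.2851  0.0704] ext [0.0158 0.0157 0.0088]
```

```bash
python3 -m jog '[{"dp":[0.3,0.2,3],"twist":0},{"dp":[0.3,0.2,5],"twist":0},{"dp":[0.3,0.2,5.9],"twist":0},{"dp":[0.3,0.2,5.9],"twist":0},{"dp":[0.3,0.2,5.9],"twist":0}]' 0.6;  python3 -m jog '[{"dp":[0,0,0],"twist":0},{"dp":[0,0,0],"twist":0},{"dp":[0,0,0],"twist":0},{"dp":[0,0,0],"twist":0},{"dp":[0,0,0],"twist":0},{"dp":[0,0,-2],"twist":0},{"dp":[0,0,-5],"twist":0},{"dp":[0,0,-8],"twist":0},{"dp":[0,0,-8],"twist":0},{"dp":[0,0,-8],"twist":0}]' 0; python3 look.py
python3 - <<'E'
from h import *
a=grab_frame("scene"); save(a,"s4.png",(260,140,440,275),4.4)
E
```

```text
time: 11.05
tcp_pos: [0.6004, -0.2847, 0.0365]
ee_rot: [[1.0, 0.001, 0.001], [0.001, -1.0, -0.0], [0.001, 0.0, -1.0]]
force: [0.5, -0.5, 0.2]
opening: 0.598
gripper_force: 0.0
time: 12.05
tcp_pos: [0.6005, -0.2846, 0.1155]
ee_rot: [[1.0, 0.001, 0.0], [0.001, -1.0, -0.0], [0.0, 0.0, -1.0]]
force: [-0.1, -0.1, -1.4]
opening: 0.146
gripper_force: 58.8
t 12.05 tcp [ 0.6005 -0.2846  0.1155] yaw_x 0.03 F [-0.1 -0.1 -1.4] M [0.03 0.02 0.  ] open 0.146 g 58.8
cell 0.9 [291. 202. 305. 225.] 329
cover_1 0.95 [314. 211. 349. 262.] 1232
cover_1 0.91 [314. 261. 357. 321.] 1821
cover_1 0.74 [373. 194. 410. 229.] 948
cover_1 0.59 [158. 198. 190. 243.] 1083
cover_1 0.56 [281. 153. 314. 191.] 953
(0.454, -0.379) pts above rim 639 top 0.058 mean rgb [ 74.  90. 141.] lowest of upper 0.058
(0.597, -0.283) pts above rim 247 top 0.05 mean rgb [162. 152. 136.] lowest of upper 0.082
(0.481, -0.2137) pts above rim 737 top 0.058 mean rgb [ 71.  74. 115.] lowest of upper 0.058
```

View pics/s4.png

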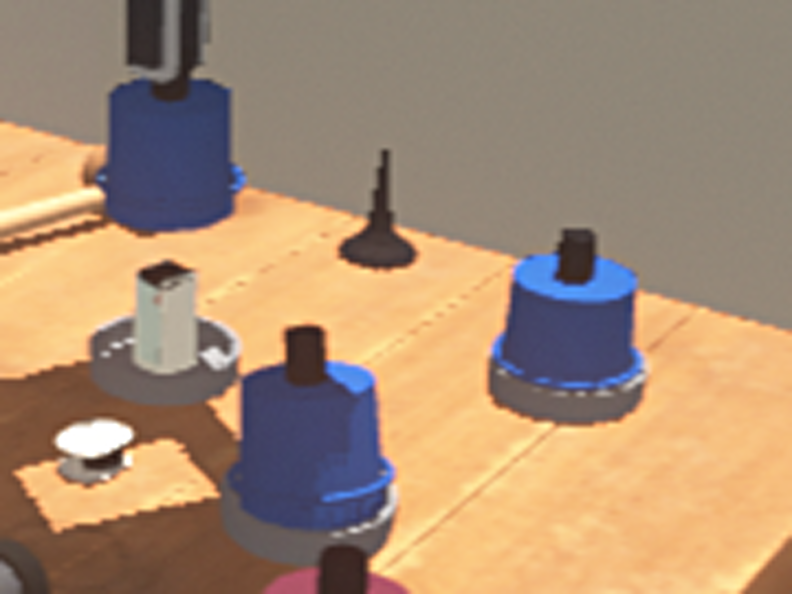

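The cell is in pot A at (165,315) in the crop. B's cover, at (310,430), went back tilted on its rim and needs fixing. First I'll put A's cover on the worktop at about (.665,-.375).

```bash
python3 -m jog '[{"dp":[2,3,-1],"twist":0},{"dp":[4,6,-1],"twist":0},{"dp":[6.5,9,-1],"twist":0},{"dp":[6.5,9,-1],"twist":0},{"dp":[6.5,9,3],"twist":0},{"dp":[6.5,9,6],"twist":0},{"dp":[6.5,9,7.5],"twist":0},{"dp":[6.5,9,8.2],"twist":0},{"dp":[6.5,9,8.3],"twist":0},{"dp":[6.5,9,8.3],"twist":0}]'; python3 -m jog '[{"dp":[0,0,0],"twist":0},{"dp":[0,0,0],"twist":0},{"dp":[0,0,0],"twist":0},{"dp":[0,0,-3],"twist":0},{"dp":[0,0,-7],"twist":0},{"dp":[-5,-5,-7],"twist":0},{"dp":[-10,-8,-7],"twist":0},{"dp":[-14,-12,-7],"twist":0},{"dp":[-18.4,-16.1,-7],"twist":0},{"dp":[-18.4,-16.1,-7],"twist":0},{"dp":[-18.4,-16.1,-7],"twist":0}]' 0.6; python3 knob.py "(.481,-.213)"
python3 - <<'E'
from h import *
vv,uu=np.mgrid[0:420,0:560]
w=grab_frame("wrist"); save(w,"w5.png")
P=world(w,np.c_[uu.ravel(),vv.ravel()]);hsv=cv2.cvtColor(w["frame"],cv2.COLOR_RGB2HSV).reshape(-1,3)
for c in [(.481,-.213),(.455,-.379),(.665,-.375)]:
    m=(np.hypot(P[:,0]-c[0],P[:,1]-c[1])<.028)&(P[:,2]>.043)&(P[:,2]<.064)&(hsv[:,1]>110)&(hsv[:,0]>100)&(hsv[:,0]<125)
    q=P[m]
    if len(q)>50:
        A=np.c_[q[:,:2]-c,np.ones(len(q))]
        for _ in range(8):
            s=np.linalg.lstsq(A,q[:,2],rcond=None)[0]; k=abs(A@s-q[:,2])<.002
            A,q=A[k],q[k]
        print(c,"lid plane slope xy deg",np.degrees(s[:2]).round(2),"z",s[2].round(4),len(q))
    t=(np.hypot(P[:,0]-c[0],P[:,1]-c[1])<.03)&(P[:,2]>.066)&(P[:,2]<.085)&(np.abs(P[:,2])>0)
    if t.any(): print("  knob",P[t].mean(0).round(4),P[t].max(0).round(4),P[t].min(0).round(4))
E
```

```text
time: 13.25
tcp_pos: [0.6657, -0.3746, 0.0332]
ee_rot: [[1.0, 0.001, 0.001], [0.001, -1.0, -0.0], [0.001, 0.0, -1.0]]
force: [0.5, -0.5, -0.2]
opening: 0.146
gripper_force: 58.9
time: 14.35
tcp_pos: [0.4763, -0.2096, 0.1001]
ee_rot: [[1.0, 0.002, -0.005], [0.002, -1.0, 0.003], [-0.005, -0.003, -1.0]]
force: [-0.0, -0.5, -0.4]
opening: 0.601
gripper_force: 0.0
t 14.35 tcp [ 0.4763 -0.2096  0.1001] yaw_x 0.12 F [-0.  -0.5 -0.4] M [ 0.02 -0.01 -0.01] open 0.601 g 0.0
knob 671 [ 0.4893 -0.2181  0.0727] ext [0.0158 0.0161 0.0126]
(0.481, -0.213) lid plane slope xy deg [-9.47  5.3 ] z 0.0582 4251
  knob [ 0.4899 -0.2179  0.076 ] [ 0.4971 -0.2101  0.0793] [ 0.4817 -0.2259  0.0662]
(0.455, -0.379) lid plane slope xy deg [-0.51 -0.61] z 0.0528 2631
  knob [ 0.4539 -0.3717  0.0705] [ 0.4609 -0.3686  0.0746] [ 0.4455 -0.3766  0.066 ]
```

View pics/w5.png

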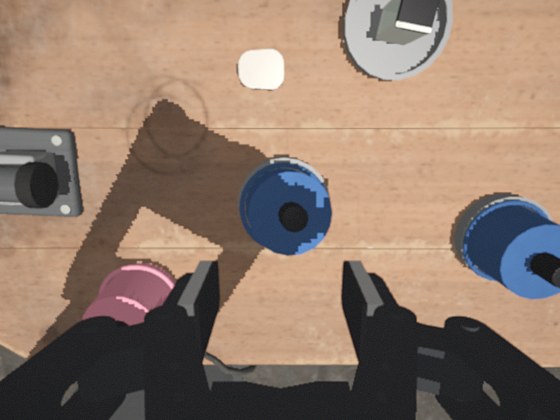

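C's cover stands level. B's cover is tilted about 10°, so I'll regrip its knob and stand it on open worktop at about (.545,-.365), where it will settle flat.

```bash
python3 -m jog '[{"dp":[0.8,0.4,0],"twist":0},{"dp":[0.8,0.4,3],"twist":0},{"dp":[0.8,0.4,5],"twist":0},{"dp":[0.8,0.4,5.9],"twist":0},{"dp":[0.8,0.4,5.9],"twist":0},{"dp":[0.8,0.4,5.9],"twist":0}]' 0.6;  python3 -m jog '[{"dp":[0,0,0],"twist":0},{"dp":[0,0,0],"twist":0},{"dp":[0,0,0],"twist":0},{"dp":[0,0,0],"twist":0},{"dp":[0,0,0],"twist":0},{"dp":[0,0,-2],"twist":0},{"dp":[0,0,-4],"twist":0},{"dp":[0,0,-6],"twist":0}]' 0;python3 -m jog '[{"dp":[1,4,0],"twist":0},{"dp":[3,9,0],"twist":0},{"dp":[5.5,14.7,0],"twist":0},{"dp":[5.5,14.7,2],"twist":0},{"dp":[5.5,14.7,4],"twist":0},{"dp":[5.5,14.7,5.5],"twist":0},{"dp":[5.5,14.7,6],"twist":0},{"dp":[5.5,14.7,6],"twist":0}]'
```

```text
time: 15.05
tcp_pos: [0.4906, -0.2187, 0.0443]
ee_rot: [[1.0, 0.0, 0.001], [0.0, -1.0, -0.001], [0.001, 0.001, -1.0]]
force: [-0.1, 0.4, -0.0]
opening: 0.603
gripper_force: 0.0
time: 15.85
tcp_pos: [0.4887, -0.2174, 0.1033]
ee_rot: [[1.0, 0.001, -0.001], [0.001, -1.0, 0.001], [-0.001, -0.001, -1.0]]
force: [0.6, -0.6, -0.6]
opening: 0.134
gripper_force: 58.5
time: 16.65
tcp_pos: [0.544, -0.364, 0.0428]
ee_rot: [[1.0, 0.001, -0.001], [0.001, -1.0, 0.001], [-0.001, -0.001, -1.0]]
force: [1.1, -0.1, -0.4]
opening: 0.129
gripper_force: 58.7
```

```bash
python3 -m jog '[{"dp":[0,0,0.2],"twist":0},{"dp":[0,0,0.4],"twist":0},{"dp":[0,0,0.5],"twist":0},{"dp":[0,0,0.5],"twist":0}]'; python3 - <<'E'
from h import *
st(); a=grab_frame("scene"); save(a,"s6.png",(260,140,440,275),4.4)
vv,uu=np.mgrid[0:420,0:560]
P=world(a,np.c_[uu.ravel(),vv.ravel()]);hsv=cv2.cvtColor(a["frame"],cv2.COLOR_RGB2HSV).reshape(-1,3)
m=(np.hypot(P[:,0]-.545,P[:,1]+.364)<.032)&(hsv[:,1]>110)&(hsv[:,0]>100)&(hsv[:,0]<125)
print(P[m].min(0),P[m].max(0))
E
```

```text
time: 17.05
tcp_pos: [0.5455, -0.3654, 0.0407]
ee_rot: [[1.0, 0.001, 0.002], [0.001, -1.0, -0.002], [0.002, 0.002, -1.0]]
force: [-1.8, 0.8, 4.8]
opening: 0.135
gripper_force: 59.5
t 17.05 tcp [ 0.5455 -0.3654  0.0407] yaw_x 0.04 F [-1.8  0.8  4.8] M [0.22 0.19 0.04] open 0.135 g 59.5
[ 0.51339802 -0.3810163   0.03025594] [ 0.56167832 -0.33456599  0.05904029]
```

View pics/s6.png

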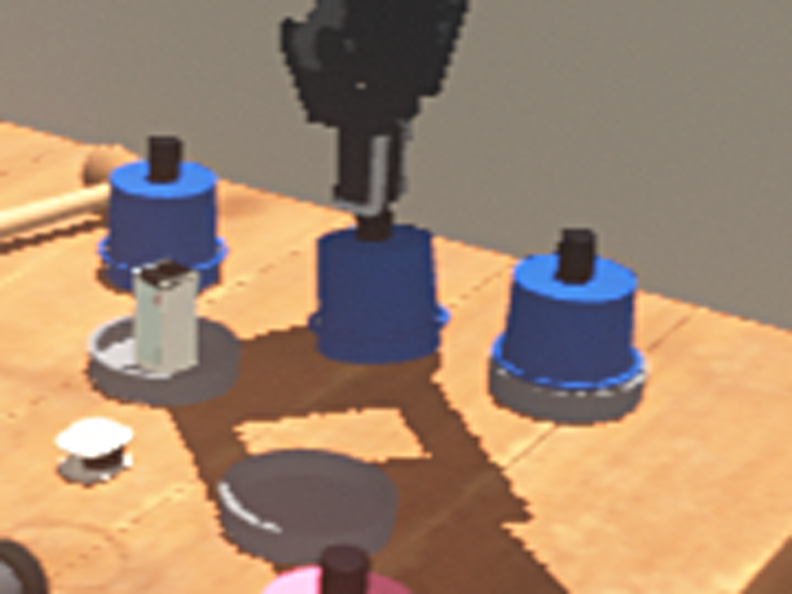

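It has touched down nearly upright. I'll release, rise, and look at the cell from above.

```bash
python3 -m jog '[{"dp":[0,0,0],"twist":0},{"dp":[0,0,0],"twist":0},{"dp":[0,0,0],"twist":0},{"dp":[0,0,-4],"twist":0},{"dp":[0,0,-9],"twist":0},{"dp":[2,-4,-9],"twist":0},{"dp":[3.5,-8.2,-9],"twist":0},{"dp":[3.5,-8.2,-9],"twist":0},{"dp":[3.5,-8.2,-9],"twist":0},{"dp":[3.5,-8.2,-9],"twist":0}]' 0.6
cat > cell.py <<'E'
from h import *
s=st(); w=grab_frame("wrist"); save(w,"w7.png")
ms=masks_of("cell",w); print([(round(m["conf"],2),np.round(m["bbox"])) for m in ms[:3]])
vv,uu=np.mgrid[0:420,0:560]; P=world(w,np.c_[uu.ravel(),vv.ravel()])
m=(np.hypot(P[:,0]-.598,P[:,1]+.284)<.04)&(P[:,2]>.044)&(P[:,2]<.054)
q=P[m]; r=cv2.minAreaRect((q[:,:2]*1000).astype(np.float32)); print("cap",m.sum(),q.mean(0).round(4),"rect mm",r)
# faces colours: pixels on vertical sides, grouped by outward direction
c=np.array(r[0])/1000; a=np.radians(r[2]); f=(np.hypot(P[:,0]-c[0],P[:,1]-c[1])<.016)&(P[:,2]>.01)&(P[:,2]<.036)
L=(P[f,:2]-c)@np.array([[np.cos(a),-np.sin(a)],[np.sin(a),np.cos(a)]])
col=w["frame"].reshape(-1,3)[f]
for k in range(4):
    e=[L[:,0],L[:,1],-L[:,0],-L[:,1]][k]; z=(e>.0085)&(e<.0125)
    if z.sum()>10: print("face dir deg",round(r[2]+90*k,1),z.sum(),col[z].mean(0).round(),col[z].std(0).round())
E
python3 cell.py
```

```text
time: 18.1
tcp_pos: [0.579, -0.2833, 0.128]
ee_rot: [[1.0, 0.0, -0.001], [0.0, -1.0, -0.0], [-0.001, 0.0, -1.0]]
force: [0.3, 0.4, -0.1]
opening: 0.596
gripper_force: 0.0
t 18.1 tcp [ 0.579  -0.2833  0.128 ] yaw_x 0.01 F [ 0.3  0.4 -0.1] M [-0.02  0.    0.03] open 0.596 g 0.0
[(0.92, array([272., 159., 302., 192.])), (0.28, array([  0.,  86.,  63., 147.])), (0.22, array([416., 319., 420., 324.]))]
cap 831 [ 0.6001 -0.2852  0.048 ] rect mm ((599.662109375, -285.11578369140625), (19.904115676879883, 20.118112564086914), 79.74304962158203)
face dir deg 79.7 13 [129. 128. 120.] [29. 28. 26.]
face dir deg 349.7 129 [148. 147. 138.] [ 9.  9. 10.]
```

View pics/w7.png

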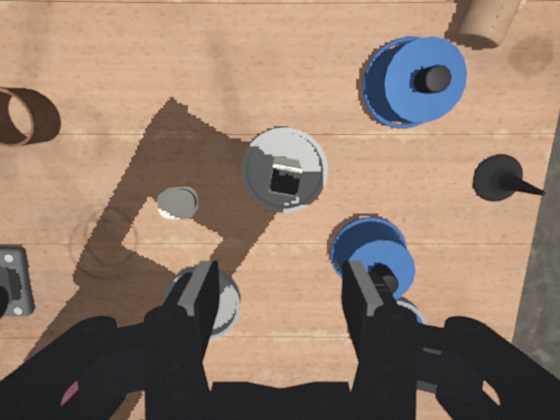

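Cell in pot A at wrist pixels (287,175): centre (.600,-.285), sides at about -10° to the world axes. Now I'll sort the clear faces from the white ones by colour in the scene camera, using numbers only since I've used all 10 views.

```bash
python3 - <<'E'
from h import *
w=grab_frame("wrist"); a=grab_frame("scene"); c=np.array([.5997,-.2851]); th=np.radians(79.74)
U=[np.array([np.cos(th+k*np.pi/2),np.sin(th+k*np.pi/2)]) for k in range(4)]
for nm,p in (("scene",a),("wrist",w)):
    C=-np.array(p["R"]).T@p["t"]; print(nm,"cam",C.round(3))
    for k in range(4):
        n=U[k]; tdir=np.array([-n[1],n[0]])
        if (C[:2]-c)@n<.015: continue
        print("face",round(79.74+90*k,1))
        X=np.array([[*(c+n*.010+tdir*s),z] for z in (.045,.038,.031,.024,.017) for s in (-.0075,-.004,0,.004,.0075)])
        q=cv2.projectPoints(X,cv2.Rodrigues(np.array(p["R"]))[0],np.array(p["t"]),p["K"],p["dist"])[0][:,0]
        for i in range(5): print("  ",[p["frame"][int(round(v)),int(round(u))].tolist() for u,v in q[i*5:i*5+5]])
E
```

```text
scene cam [0.125 0.392 0.409]
face 79.7
   [[133, 126, 130], [158, 163, 147], [121, 119, 109], [156, 162, 148], [120, 108, 96]]
   [[144, 128, 116], [165, 173, 159], [165, 172, 156], [163, 161, 146], [177, 165, 148]]
   [[229, 178, 140], [179, 174, 159], [166, 172, 157], [166, 172, 157], [171, 171, 154]]
   [[141, 133, 121], [178, 177, 159], [167, 172, 157], [167, 172, 157], [173, 172, 157]]
   [[156, 148, 136], [179, 176, 160], [166, 171, 156], [166, 172, 157], [166, 161, 147]]
face 169.7
   [[185, 175, 157], [152, 139, 126], [125, 113, 101], [188, 179, 161], [163, 151, 135]]
   [[185, 175, 158], [186, 176, 159], [185, 175, 159], [184, 175, 159], [182, 175, 159]]
   [[183, 174, 156], [185, 175, 158], [185, 174, 157], [184, 175, 159], [184, 175, 159]]
   [[184, 174, 158], [186, 175, 158], [185, 175, 159], [185, 176, 159], [185, 176, 159]]
   [[186, 177, 160], [184, 174, 158], [185, 175, 158], [185, 175, 158], [186, 178, 160]]
wrist cam [ 0.65  -0.282  0.298]
face 349.7
   [[127, 125, 117], [131, 131, 122], [135, 134, 125], [139, 137, 129], [136, 133, 126]]
   [[144, 143, 134], [137, 136, 128], [141, 140, 131], [137, 136, 129], [142, 140, 132]]
   [[142, 141, 131], [144, 144, 135], [147, 146, 138], [146, 145, 135], [145, 143, 134]]
   [[142, 142, 133], [145, 144, 135], [145, 144, 135], [145, 143, 134], [147, 146, 136]]
   [[142, 141, 131], [145, 144, 134], [147, 146, 137], [143, 142, 132], [146, 144, 135]]
```

The ±79.7° faces have the greenish glass tint, and the ±169.7° faces are plain warm white. So cell x lies at 79.7° and a grip at tool yaw -10.3° suits. Next I'll measure the bench axis and the socket.

```bash
cat > bench.py <<'E'
from h import *
a=grab_frame("top"); g=cv2.cvtColor(a["frame"],cv2.COLOR_RGB2GRAY); hsv=cv2.cvtColor(a["frame"],cv2.COLOR_RGB2HSV)
# turntable disc (bright) contour near 180,242
w=np.zeros_like(g); cv2.circle(w,(180,242),17,1,-1)
b=((g>140)*w).astype(np.uint8); cs,_=cv2.findContours(b,cv2.RETR_EXTERNAL,cv2.CHAIN_APPROX_NONE); c=max(cs,key=cv2.contourArea)
P=world(a,c[:,0],.024)[:,:2]; (x,y),r=cv2.minEnclosingCircle((P*1000).astype(np.float32)); print("disc",x,y,r, P.mean(0))
w[:]=0; cv2.circle(w,(180,242),9,1,-1)
F=4; big=cv2.resize(g,None,fx=F,fy=F,interpolation=cv2.INTER_CUBIC); W=cv2.resize(w,None,fx=F,fy=F,interpolation=cv2.INTER_NEAREST)
for th in (90,120):
    s=((big<th)*W).astype(np.uint8); cs,_=cv2.findContours(s,cv2.RETR_EXTERNAL,cv2.CHAIN_APPROX_NONE); c=max(cs,key=cv2.contourArea)
    uv=(c[:,0]+.5)/F-.5; P=world(a,uv,.024)[:,:2]*1000; print("socket rect",th,cv2.minAreaRect(P.astype(np.float32)))
# bench bed: long edges, vertical gradient peaks
for z,rows in ((.010,(222,236)),(.010,(246,262))):
    us=[u for u in list(range(146,164))+list(range(192,222))]; pts=[]
    for u in us:
        col=g[rows[0]:rows[1],u].astype(float); d=np.abs(np.diff(col)); v=(d*np.arange(len(d))).sum()/d.sum() if 0 else d.argmax()
        k=slice(max(v-1,0),v+2); pts.append((u,rows[0]+.5+(d[k]*np.arange(len(d))[k]).sum()/d[k].sum()))
    Q=world(a,pts,z)[:,:2]; l=cv2.fitLine((Q*1000).astype(np.float32),cv2.DIST_HUBER,0,.01,.01).ravel(); print("edge dir deg",np.degrees(np.arctan2(l[1],l[0]))%180,l[2:])
for d in pinpoint("socket",a)[:1]: print("pp",d["conf"],world(a,d["location"][::-1],.024)[0].round(4))
for d in pinpoint("light_mid",a)[:1]: print("lm",d["conf"],world(a,d["location"][::-1],.042)[0].round(4))
E
python3 bench.py; python3 - <<'E'
from h import *
s=read_state(); print(np.round(s["joint_pos"],1))
E
```

```text
disc 504.37689208984375 33.751136779785156 30.78814125061035 [0.50650472 0.02943992]
socket rect 90 ((504.4743347167969, 35.412628173828125), (20.362632751464844, 20.153104782104492), 45.40092468261719)
socket rect 120 ((504.4201965332031, 35.462745666503906), (21.270061492919922, 20.92034149169922), 45.80955123901367)
edge dir deg 87.834 [535.74976   17.588453]
edge dir deg 93.71192 [480.49637   18.653772]
pp 0.97 [0.5055 0.0374 0.024 ]
lm 0.65 [0.5053 0.0402 0.042 ]
[-30.8   9.6  99.1  -0.   71.2  59.2]
```

```bash
python3 -m jog '[{"dp":[1.0,0.1,0],"twist":5},{"dp":[2.0,0.2,2],"twist":10.3},{"dp":[2.0,0.2,4],"twist":10.3},{"dp":[2.0,0.2,6],"twist":10.3},{"dp":[2.0,0.2,8.5],"twist":10.3},{"dp":[2.0,0.2,8.5],"twist":10.3},{"dp":[2.0,0.2,8.5],"twist":10.3}]' 0.45; python3 -m jog '[{"dp":[0,0,1.5],"twist":0},{"dp":[0,0,3],"twist":0},{"dp":[0,0,4.2],"twist":0},{"dp":[0,0,4.8],"twist":0},{"dp":[0,0,4.8],"twist":0},{"dp":[0,0,4.8],"twist":0}]'
```

```text
time: 19.15
tcp_pos: [0.5991, -0.2848, 0.0433]
ee_rot: [[0.984, -0.179, -0.001], [-0.179, -0.984, 0.001], [-0.001, -0.0, -1.0]]
force: [-1.1, 0.0, 0.6]
opening: 0.454
gripper_force: 0.0
time: 19.75
tcp_pos: [0.5995, -0.2848, -0.0046]
ee_rot: [[0.984, -0.178, -0.0], [-0.178, -0.984, 0.0], [-0.0, -0.0, -1.0]]
force: [-0.6, 0.5, 0.4]
opening: 0.45
gripper_force: 0.0
```

Close and lift 9 cm.

```bash
python3 -m jog '[{"dp":[0,0,0],"twist":0},{"dp":[0,0,0],"twist":0},{"dp":[0,0,0],"twist":0},{"dp":[0,0,0],"twist":0},{"dp":[0,0,-2],"twist":0},{"dp":[0,0,-5],"twist":0},{"dp":[0,0,-9],"twist":0},{"dp":[0,0,-9],"twist":0}]' 0
python3 - <<'E'
from h import *
s=st(); a=grab_frame("scene"); vv,uu=np.mgrid[0:420,0:560]; P=world(a,np.c_[uu.ravel(),vv.ravel()])
m=(np.hypot(P[:,0]-.6,P[:,1]+.285)<.022)&(P[:,2]>.02)&(P[:,2]<.16); q=P[m]
c=a["frame"].reshape(-1,3)[m]
for z in np.arange(.085,.15,.006):
    k=(q[:,2]>z)&(q[:,2]<z+.006); print(round(z,3),k.sum(), c[k].mean(0).round() if k.any() else "")
print("lowest",np.sort(q[:,2])[:5])
for d in masks_of("cell",a)[:2]: print(d["conf"],d["bbox"])
for d in pinpoint("cell",a)[:2]: print(d)
E
```

```text
time: 20.55
tcp_pos: [0.6032, -0.2869, 0.0927]
ee_rot: [[0.984, -0.178, 0.01], [-0.178, -0.984, -0.006], [0.011, 0.004, -1.0]]
force: [0.3, -0.6, 0.9]
opening: 0.217
gripper_force: 59.8
t 20.55 tcp [ 0.6032 -0.2869  0.0927] yaw_x -10.27 F [ 0.3 -0.6  0.9] M [-0.04  0.03 -0.  ] open 0.217 g 59.8
0.085 0 
0.091 0 
0.097 19 [172. 163. 149.]
0.103 47 [176. 173. 156.]
0.109 45 [177. 176. 160.]
0.115 38 [173. 170. 154.]
0.121 52 [145. 138. 129.]
0.127 53 [132. 125. 116.]
0.133 60 [132. 126. 117.]
0.139 58 [126. 120. 111.]
0.145 69 [81. 74. 70.]
lowest [0.09932777 0.10030843 0.10080151 0.100875   0.10098421]
0.52 [290.1, 153.1, 305.7, 180.4]
0.34 [196.2, 237.7, 222.1, 266.2]
{'location': [176.3, 295.7], 'conf': 0.5}
```

The cell is held, with its underside about 8.6 mm above the reported TCP z. I'll carry it towards the bench and stop 6 cm short to look at the socket with the wrist camera.

```bash
python3 -m jog '[{"dp":[-2,-3,0],"twist":0},{"dp":[-5,-6,0],"twist":-1},{"dp":[-8,-10,0],"twist":-2},{"dp":[-11,-14,0],"twist":-4},{"dp":[-14,-18,0],"twist":-6},{"dp":[-17,-22,0],"twist":-8},{"dp":[-19,-26,0],"twist":-10.3},{"dp":[-21,-29.8,0],"twist":-10.3},{"dp":[-21,-29.8,0],"twist":-10.3},{"dp":[-21,-29.8,0],"twist":-10.3},{"dp":[-21,-29.8,0],"twist":-10.3},{"dp":[-21,-29.8,0],"twist":-10.3}]'
cat > bw.py <<'E'
from h import *
s=st(); w=grab_frame("wrist"); save(w,"w9.png"); vv,uu=np.mgrid[0:420,0:560]; P=world(w,np.c_[uu.ravel(),vv.ravel()]); V=(w["depth"].ravel()>0)
c=np.array([.5045,.0354])
r=np.hypot(P[:,0]-c[0],P[:,1]-c[1])
top=V&(r<.034)&(np.abs(P[:,2]-.024)<.0025); q=P[top][:,:2]; print("disc top",top.sum(),"z",np.median(P[top,2]),"circ",cv2.minEnclosingCircle((q*1000).astype(np.float32)))
# socket hole: pixels within disc below top
h=V&(r<.02)&(P[:,2]<.0195); print("hole",h.sum(), "floor z",np.percentile(P[h,2],[5,50]).round(4) if h.any() else "")
m=h.reshape(420,560).astype(np.uint8); cs,_=cv2.findContours(m,cv2.RETR_EXTERNAL,cv2.CHAIN_APPROX_NONE); k=max(cs,key=cv2.contourArea)
Q=world(w,k[:,0],.0205)[:,:2]*1000; print("hole rect",cv2.minAreaRect(Q.astype(np.float32)))
# bench bed top surface
b=V&(np.abs(P[:,2]-.010)<.002)&(np.abs(P[:,0]-c[0])<.045)&(np.abs(P[:,1]-c[1])<.115); B=(P[b][:,:2]*1000).astype(np.float32)
print("bed",b.sum(),cv2.minAreaRect(B), B.min(0),B.max(0))
for sgn in (1,-1):  # fit long edges: extreme x per y bin
    e=[]
    for y in np.arange(-70,140,4):
        k=B[np.abs(B[:,1]-y)<2]
        if len(k)>5: e.append((k[:,0].max() if sgn>0 else k[:,0].min(),y))
    e=np.array(e,np.float32); l=cv2.fitLine(e,cv2.DIST_HUBER,0,.01,.01).ravel(); print("edge",sgn,len(e),np.degrees(np.arctan2(l[1],l[0]))%180,l[2:])
# tubes: bbox of high points
for nm,lo,hi in (("lamp",.046,.11),("viewer",-.11,-.046)):
    k=V&(P[:,2]>.045)&(P[:,2]<.062)&(np.abs(P[:,0]-c[0])<.03)&(P[:,1]-c[1]>lo)&(P[:,1]-c[1]<hi); 
    if k.sum()>20: print(nm,k.sum(),cv2.minAreaRect((P[k][:,:2]*1000).astype(np.float32)), P[k].mean(0).round(4))
E
python3 bw.py
```

```text
time: 21.9
tcp_pos: [0.446, 0.0449, 0.085]
ee_rot: [[1.0, -0.001, -0.001], [-0.001, -1.0, -0.0], [-0.001, 0.0, -1.0]]
force: [1.0, 0.2, 0.3]
opening: 0.222
gripper_force: 59.8
t 21.9 tcp [0.446  0.0449 0.085 ] yaw_x -0.07 F [1.  0.2 0.3] M [ 0.01 -0.04  0.02] open 0.222 g 59.8
disc top 4854 z 0.02295446008494323 circ ((504.23590087890625, 39.11134338378906), 28.930309295654297)
hole 1336 floor z [0.0103 0.0115]
hole rect ((504.5980224609375, 38.828250885009766), (23.211917877197266, 22.65897560119629), 46.673179626464844)
bed 15076 ((504.3981018066406, 39.301177978515625), (198.00186157226562, 63.320716857910156), 87.55558776855469) [469.3227  -60.83453] [539.66254 139.4491 ]
edge 1 51 87.59255 [535.3776    37.782467]
edge -1 51 87.72359 [473.9039  53.6   ]
lamp 4558 ((507.12725830078125, 110.81671142578125), (48.6744384765625, 29.40410614013672), 87.04955291748047) [0.5078 0.1102 0.0526]
viewer 4011 ((500.826416015625, -35.85993576049805), (50.62668228149414, 28.38397979736328), 89.13021850585938) [ 0.5017 -0.0371  0.0513]
```

Wrist view numbers: bench axis 87.6°, centre (.5044,.0391), socket at 46.7°. I'll insert at yaw -43.3° and finish at -2.4°. Moving above the socket now.

```bash
python3 -m jog '[{"dp":[2,0.2,0],"twist":8},{"dp":[4,0.4,0],"twist":16},{"dp":[5.9,0.6,0],"twist":24},{"dp":[5.9,0.6,0],"twist":32},{"dp":[5.9,0.6,1.5],"twist":40},{"dp":[5.9,0.6,3],"twist":43.2},{"dp":[5.9,0.6,4.5],"twist":43.2},{"dp":[5.9,0.6,5.8],"twist":43.2},{"dp":[5.9,0.6,5.8],"twist":43.2},{"dp":[5.9,0.6,5.8],"twist":43.2},{"dp":[5.9,0.6,5.8],"twist":43.2}]'; python3 - <<'E'
from h import *
for i in range(4): grab_frame("top"); st()
E
```

```text
time: 23.05
tcp_pos: [0.5057, 0.0399, 0.0283]
ee_rot: [[0.729, -0.684, 0.001], [-0.684, -0.729, -0.0], [0.001, -0.001, -1.0]]
force: [0.8, 0.6, -0.4]
opening: 0.223
gripper_force: 59.8
t 23.1 tcp [0.5057 0.0399 0.0284] yaw_x -43.16 F [-0.2 -0.3 -1.1] M [-0.02 -0.02 -0.02] open 0.221 g 59.8
t 23.15 tcp [0.5057 0.04   0.0285] yaw_x -43.16 F [ 0.5  0.3 -0.9] M [-0.01 -0.01  0.01] open 0.224 g 59.8
t 23.2 tcp [0.5056 0.04   0.0284] yaw_x -43.16 F [-0.2  0.1 -1. ] M [-0.05 -0.01  0.01] open 0.22 g 59.8
t 23.25 tcp [0.5055 0.04   0.0283] yaw_x -43.16 F [-0.2  0.2 -1.4] M [-0.01 -0.   -0.05] open 0.224 g 59.8
```

```bash
python3 -m jog '[{"dp":[0,0.15,0.4],"twist":0},{"dp":[0,0.15,0.8],"twist":0},{"dp":[0,0.15,1.1],"twist":0},{"dp":[0,0.15,1.3],"twist":0},{"dp":[0,0.15,1.5],"twist":0},{"dp":[0,0.15,1.6],"twist":0},{"dp":[0,0.15,1.6],"twist":0}]'
```

```text
time: 23.95
tcp_pos: [0.5043, 0.0385, 0.0115]
ee_rot: [[0.729, -0.684, 0.001], [-0.684, -0.729, -0.001], [0.001, -0.0, -1.0]]
force: [1.0, -2.1, -1.2]
opening: 0.22
gripper_force: 59.8
```

It's entering with almost no force, so I'll continue to the floor slowly.

```bash
python3 -m jog '[{"dp":[0,0,0.2],"twist":0},{"dp":[0,0,0.4],"twist":0},{"dp":[0,0,0.6],"twist":0},{"dp":[0,0,0.7],"twist":0},{"dp":[0,0,0.7],"twist":0}]'
```

```text
time: 24.45
tcp_pos: [0.5043, 0.0386, 0.0046]
ee_rot: [[0.729, -0.684, 0.001], [-0.684, -0.729, -0.001], [0.001, -0.0, -1.0]]
force: [2.8, -4.2, -0.4]
opening: 0.222
gripper_force: 60.0
```

```bash
python3 -m jog '[{"dp":[0,0,0.1],"twist":0},{"dp":[0,0,0.15],"twist":0},{"dp":[0,0,0.15],"twist":0}]'
```

```text
time: 24.75
tcp_pos: [0.5044, 0.0385, 0.0044]
ee_rot: [[0.729, -0.684, 0.0], [-0.684, -0.729, -0.001], [0.001, 0.0, -1.0]]
force: [-1.1, -4.6, 9.7]
opening: 0.22
gripper_force: 61.2
```

Seated on the floor at 9.7 N. I'll ease up slightly and turn to yaw -2.4°.

```bash
python3 -m jog '[{"dp":[0,0.05,-0.1],"twist":0},{"dp":[0,0.05,-0.1],"twist":-5},{"dp":[0,0.05,-0.1],"twist":-10},{"dp":[0,0.05,-0.1],"twist":-15},{"dp":[0,0.05,-0.1],"twist":-20},{"dp":[0,0.05,-0.1],"twist":-25},{"dp":[0,0.05,-0.1],"twist":-30},{"dp":[0,0.05,-0.1],"twist":-35},{"dp":[0,0.05,-0.1],"twist":-38},{"dp":[0,0.05,-0.1],"twist":-40.8},{"dp":[0,0.05,-0.1],"twist":-40.8},{"dp":[0,0.05,-0.1],"twist":-40.8}]'; python3 - <<'E'
from h import *
for i in range(3): grab_frame("top"); st()
E
```

```text
time: 25.95
tcp_pos: [0.5044, 0.0379, 0.0045]
ee_rot: [[0.999, -0.041, 0.002], [-0.041, -0.999, -0.001], [0.002, 0.001, -1.0]]
force: [2.1, -5.9, 1.9]
opening: 0.221
gripper_force: 60.2
t 26.0 tcp [0.5044 0.0379 0.0045] yaw_x -2.36 F [ 2.  -5.1  2.2] M [-1.08 -0.48 -0.06] open 0.222 g 60.2
t 26.05 tcp [0.5044 0.0379 0.0045] yaw_x -2.36 F [ 2.2 -5.7  2.6] M [-1.09 -0.42 -0.07] open 0.223 g 60.2
t 26.1 tcp [0.5043 0.0379 0.0045] yaw_x -2.36 F [ 2.9 -5.5  3.4] M [-1.03 -0.48 -0.07] open 0.222 g 60.2
```

```bash
python3 -m jog '[{"dp":[0,0.1,0],"twist":0},{"dp":[0,0.1,0],"twist":0}]'; python3 -m jog '[{"dp":[0,0.1,0],"twist":0},{"dp":[0,0.1,0],"twist":0},{"dp":[0,0.1,0],"twist":0},{"dp":[0,0.1,-1],"twist":0},{"dp":[0,0.1,-3],"twist":0},{"dp":[0,0.1,-6],"twist":0},{"dp":[0,0.1,-10],"twist":0},{"dp":[-4,0.1,-11],"twist":0},{"dp":[-6,0.1,-11],"twist":0},{"dp":[-6,0.1,-11],"twist":0},{"dp":[-6,0.1,-11],"twist":0}]' 0.42
cat > fin.py <<'E'
from h import *
st(); vv,uu=np.mgrid[0:420,0:560]
w=grab_frame("wrist"); P=world(w,np.c_[uu.ravel(),vv.ravel()]); m=(np.hypot(P[:,0]-.5044,P[:,1]-.039)<.02)&(P[:,2]>.05)&(P[:,2]<.066); q=P[m]
print("cap",m.sum(),"z",np.percentile(q[:,2],[5,50,95]).round(4),cv2.minAreaRect((q[:,:2]*1000).astype(np.float32)))
B=(P[(np.abs(P[:,2]-.010)<.002)&(np.abs(P[:,0]-.5044)<.045)&(np.abs(P[:,1]-.039)<.115)][:,:2]*1000).astype(np.float32); print("bed",cv2.minAreaRect(B))
a=grab_frame("scene"); c=np.array([.5044,.039])
for ang in (87.6,177.6):
    n=np.array([np.cos(np.radians(ang)),np.sin(np.radians(ang))]); t=np.array([-n[1],n[0]]); print("face",ang)
    X=np.array([[*(c+n*.010+t*s),z] for z in (.050,.044,.038,.032) for s in (-.006,-.003,0,.003,.006)])
    g=cv2.projectPoints(X,cv2.Rodrigues(np.array(a["R"]))[0],np.array(a["t"]),a["K"],a["dist"])[0][:,0]
    for i in range(4): print("  ",[a["frame"][int(round(v)),int(round(u))].tolist() for u,v in g[i*5:i*5+5]])
E
python3 fin.py
```

```text
time: 26.3
tcp_pos: [0.5043, 0.0377, 0.0045]
ee_rot: [[0.999, -0.042, 0.002], [-0.042, -0.999, 0.001], [0.002, -0.001, -1.0]]
force: [2.6, -2.2, 3.2]
opening: 0.219
gripper_force: 60.2
time: 27.4
tcp_pos: [0.4437, 0.039, 0.1145]
ee_rot: [[0.999, -0.041, 0.001], [-0.041, -0.999, 0.0], [0.001, -0.0, -1.0]]
force: [-0.1, -0.0, 0.3]
opening: 0.422
gripper_force: 0.0
t 27.4 tcp [0.4437 0.039  0.1145] yaw_x -2.37 F [-0.1 -0.   0.3] M [-0.01 -0.   -0.02] open 0.422 g 0.0
cap 1146 z [0.0549 0.0561 0.0571] ((504.0898132324219, 39.33749771118164), (20.296825408935547, 19.53502082824707), 87.72402954101562)
bed ((504.490966796875, 39.1983642578125), (197.90792846679688, 62.900413513183594), 87.68466186523438)
face 87.6
   [[198, 196, 178], [183, 192, 176], [182, 190, 174], [181, 189, 174], [172, 141, 129]]
   [[189, 191, 175], [178, 186, 171], [177, 187, 171], [179, 186, 172], [177, 186, 171]]
   [[195, 192, 175], [175, 181, 167], [178, 187, 173], [177, 186, 172], [177, 186, 171]]
   [[207, 202, 184], [176, 186, 171], [178, 187, 172], [176, 186, 171], [176, 187, 172]]
face 177.6
   [[196, 190, 172], [198, 192, 174], [195, 189, 171], [196, 191, 172], [198, 194, 176]]
   [[192, 187, 170], [193, 187, 170], [193, 188, 170], [192, 186, 170], [193, 187, 169]]
   [[193, 187, 170], [192, 187, 170], [192, 187, 169], [193, 187, 170], [191, 186, 168]]
   [[193, 188, 171], [192, 187, 170], [193, 188, 171], [192, 187, 171], [191, 187, 170]]
```

The cell is seated: cap top about 56 mm, angle 87.7° against bench 87.7°, tinted faces along the light path. I'll check that the covers stand level, then hand in.

```bash
python3 - <<'E'
from h import *
a=grab_frame("scene"); vv,uu=np.mgrid[0:420,0:560]
P=world(a,np.c_[uu.ravel(),vv.ravel()]);hsv=cv2.cvtColor(a["frame"],cv2.COLOR_RGB2HSV).reshape(-1,3)
for n,c,z in [("C",(.454,-.379),.054),("A",(.665,-.375),.05),("B",(.545,-.365),.05)]:
    r=np.hypot(P[:,0]-c[0],P[:,1]-c[1])
    m=(r<.035)&(abs(P[:,2]-z)<.008)&(hsv[:,1]>110)&(hsv[:,0]>100)&(hsv[:,0]<125); q=P[m]; A=np.c_[q[:,:2]-c,np.ones(len(q))]
    for _ in range(10):
        s=np.linalg.lstsq(A,q[:,2],rcond=None)[0]; k=abs(A@s-q[:,2])<max(.0015,np.median(abs(A@s-q[:,2]))*2); A,q=A[k],q[k]
    t=(r<.035)&(P[:,2]>z+.008)&(P[:,2]<.1); print(n,len(q),"slope deg",np.degrees(s[:2]).round(1),"lid z",s[2].round(4),"knob top",P[t,2].max().round(4),P[t].mean(0).round(3))
E
```

```text
C 186 slope deg [0.7 0. ] lid z 0.0539 knob top 0.0747 [ 0.449 -0.373  0.07 ]
A 124 slope deg [ 0.6 -0.5] lid z 0.05 knob top 0.0718 [ 0.66  -0.371  0.065]
B 120 slope deg [-0.6 -0.3] lid z 0.0498 knob top 0.071 [ 0.526 -0.351  0.065]
```

```bash
python3 -c "
from plant import *
print(close_job())"
```

```text
the job is handed in; nothing more can be done
None
```

The job is handed in at about 27.5 s on the robot's clock: the gem cell is seated upright in the socket, its clear faces (told from the white by glass tint) in line with the light path to within measurement error, and all three covers stand level: one back on its pot, two on the worktop.

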